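# Click a key safe's thumbwheel to its mark and push the release

### The arm

A 6-joint arm with a two-finger parallel gripper is mounted at the origin on a cart in front of the work surface, level with it; the furniture and walls round the work are solid. World frame = base frame: x ahead of the robot, y to its left, z up, the work surface at z = 0. Lengths are in m, angles in rad, forces in N, time in s.
With the tool pointing down it reaches from about 0.225 to 0.875 m from the base axis. Payload 3.4 kg.
Tool frame: the origin (TCP) lies midway between the tips of the shut fingers; the grasp point (between the pads) lies 19 mm behind it (pinch_z is the distance from the TCP to the grasp point, in m); z points along the fingers, y is the line along which they close (so a half turn about z gives the same grasp; the last joint's range is limited). The gripper opens to 85 mm and grips with 20 to 120 N. Pads are 22 mm wide; open, the fingers measure 114 mm over their backs; the gripper's body (76 mm by 85 mm) begins 54 mm behind the grasp point. The pads swing forward as they close: fully open they stand 13 mm farther back than shut.
Start: joints at [1.125, 0.276, 1.505, -0, 1.361, -0.121], TCP at [0.184, 0.545, 0.204] pointing down, gripper open.
Joint ranges: [-2.89, 2.89], [-0.75, 2.08], [0.22, 2.7], [-1.18, 4.32], [0.11, 2.71], [-2.7, 2.7]. Speed limits (rad/s): [2.57, 2.57, 3.14, 3.14, 3.14, 3.14].

### API

Orientations are given as a unit quaternion [w, x, y, z].
In Python, from rig import get_state, get_image, sign_off, pinch_z gives the robot as it stands.
- The arm moves only by the tool send_rows, never from a script. Its argument "steps" is one flat list of numbers, 5 for each row, row after row: the gripper's target within -1 to 1 (fully open at 1, half-way at 0, shut at -1), then the shift along the tool's x, y, z in cm, then the turn about the tool's z in degrees. In form: [gripper, x, y, z, roll, gripper, x, y, z, roll, ...]. A call has 1 to 12 rows; each row shifts and turns the commanded pose from where the row before left it, along the tool's axes as they then stand; what a row does not reach is not made up. A row lasts 1/10 s, in which the tool goes at most 50 mm and 8.59 degrees, less where a joint would pass 70% of its speed; a pose out of reach is approached as far as the arm can. A call is refused whole if a number of a shift passes 5 or a number of a turn 8.59, either way. A call with a gripper value outside its range is refused whole. The fingers move at their own pace and stop on an object; "newtons" is the grip in N (left out, the last holds). Time passes only in rows, so rows that do not move let the fingers close. It gives the time, the measured TCP pose, the force, the opening and the grip force at its end, in the units of the state.
- get_state(): the state, without advancing time (a new reading comes with each control period).
- get_image(name): name is "scene" or "side" or "wrist"; returns a dict with "color" (400x640x3 uint8, red, green, blue), "mtx" (3x3 intrinsics, pixels), "T" (4x4, takes a point from camera to world coordinates); the wrist camera has in their place "mount" (4x4, takes a point from camera to tool coordinates, whose origin is the TCP and whose axes are the flange's). Camera axes: x right, y down, z forward; pixel columns grow to the right and rows downward; lengths in m; the calibration is good to about 2 mm. A picture is of the moment at which its call begins: read the wrist's pose just before it. There is no depth.
- sign_off(): hands the job in; it is judged then, once.
The state is a dict: "clock": time; "qpos": joint angles; "qd": joint speeds; "effort": joint torques, N m; "position": TCP position; "ee_rot": TCP orientation; "contact_force": force on the tool from outside, world axes, zero at the start; "moment": the same for the moment, N m; "width": finger opening in m; "gripper_force": force on a finger pad.
Only numpy, scipy, OpenCV 4.12 (cv2) and the standard library are available. Lean on these libraries where they do the work, as an engineer would, in place of code of your own. Each camera call takes 0.05 s, during which the arm holds its last target. There are 200 camera calls.

### The job

The key safe lies on its back on the bench. With the fingertips only, flick the edge of its six-lobed thumbwheel clockwise (seen from above) click by click until the lobe with the raised rib rests in line with the blade of the release slide, without running it a click too far; then push the slide's upright tab fully home towards the wheel and move clear. Work gently, grip nothing, and leave the padlock, key, lock cylinder and oil bottle where they are.

Things in the scene. Friction and masses are not known exactly. Their poses are not given: they have to be found in the camera images.
- key_safe: heavy grey steel key safe, fixed to the bench, 150 x 220 x 55 mm (its x, y, z), lying with its face up; origin at the centre of its underside. Its x and y axes lie along its sides. On its flat top (55 mm above the bench) are the thumbwheel (axis at x = 0, y = +25 mm) and, on the -y side of the wheel, the release slide
- wheel_axis (a point): point on the wheel's upright axis, 72 mm above the bench, half-way up its lobes. Black disc of radius 38 mm with six lobes 60 degrees apart, 8 mm thick, out to radius 60 mm; disc and lobes run 62 to 82 mm above the bench, the steel hub and rib up to 89 mm. Between neighbouring lobes the gap is about 43 mm wide at radius 49 mm
- index_lobe (a point): outer end of the index lobe (the one lobe with a raised aluminium rib on top, 6 mm wide and 45 mm long, running from the hub out along the lobe), half-way up it, 60 mm from the wheel's axis. It must come to rest in line with the slide, that is straight towards -y of the safe from the axis
- thumbwheel (a joint): wheel angle, rad, growing clockwise seen from above; 0 = index lobe in line with the slide. A sprung detent clicks every 1.047 rad (60 degrees): let go, it snaps to the nearest click (within 0.06 rad). Takes about 4 N at a lobe's end. Starts 2 to 4 clicks before 0 (negative), rarely balanced between two clicks; stops half a click outside -4 and +1 clicks. At each click one lobe points to the slide
- release (a joint): travel of the release slide, m: 0 as found, 0.014 fully home towards the wheel (safe's +y). It slides with about 2 N of friction and stays where it is left. Under the wheel a gate blocks it after 3 to 4 mm unless the index lobe is in line with it
- slide_face (a point): centre of the outer (-y) face of the slide's upright tab, the face to push, 69 mm above the bench; tab 34 mm wide (safe's x), 12 mm thick, 56 to 82 mm above the bench; its flat blade points at the wheel. At the start the face lies 115 mm from the wheel's axis towards the safe's -y, 20 mm inside the safe's -y side; the safe's top runs on below
- padlock: bystander: small brass padlock lying flat, 62 x 40 x 14 mm, on the bench beside the safe; origin at the centre of its underside
- key_black: bystander: car key with a black cap, 31 x 73 x 9 mm, lying in front of the safe; origin at the centre of its underside
- cylinder_lock: bystander: nickel profile lock cylinder, 17 x 71 x 33 mm, beside the safe; origin at the centre of its underside
- oil_bottle: bystander: small oil bottle with a pointed red cap, 42 mm across and 122 mm tall, standing behind the safe; origin at the centre of its underside

How it is judged:
On the way, in this order (a step that is already met when the one before it is completed fails the run):
1. the index lobe rests clicked in, in line with the slide (value of joint thumbwheel between -0.2 and 0.2 rad and value of joint release below 0.006 m), for 0.3 s.
2. the release slide is fully home (value of joint thumbwheel between -0.2 and 0.2 rad and value of joint release above 0.0115 m), for 0.2 s.
At the end, for the whole second after the job is handed in: The thumbwheel rests with its index lobe within 0.2 rad (11 degrees) of the slide's line and the release slide is at least 11.5 mm of its 14 mm towards the wheel, all at rest (all of step 2 and velocity of joint thumbwheel between -0.1 and 0.1 rad/s); the robot touches nothing.
It fails at once if the thumbwheel is run past the mark by more than half a click (value of joint thumbwheel above 0.55 rad).
It fails at once if the safe, its thumbwheel or its slide is gripped hard or forced by the fingers (over 40 N) (contact force between the fingers and key_safe above 40 N).
It fails at once if a bystander is lifted or moved by more than 15 mm (distance of any of padlock, key_black, cylinder_lock, oil_bottle from where it was at the start of the episode above 0.015 m).
It also fails if it takes over 70 s, if anything falls off the work surface, if the arm or the gripper's body presses on something with over 40 N, if the wrist force passes 120 N, or if a joint passes its speed limit or range.

## Working session

There is one attempt and no reset: what is moved stays moved. The work goes in short steps, Python scripts to look and compute and a tool call to move; the robot and the scene stay as the last step left them, time stands still between calls to the robot, and variables do not carry over. Pictures are saved under pics/ and viewed, at most 10 in all, crops included, and the job is handed in when it is done.

Besides the shell and the picture viewer there is one more tool, called after "Request:" as a command line: name --argument value ..., lists and objects as JSON in quotes. send_rows: Moves the arm, as the interface text tells. Its arguments: {"type":"object","properties":{"steps":{"type":"array"},"newtons":{"type":"number"}},"required":["steps"]}

```bash
mkdir -p pics; python3 - <<'E'
from rig import *
import cv2,numpy as np
s=get_state();print({k:np.round(v,3).tolist() for k,v in s.items()},pinch_z)
for n in("scene","side"):
    im=get_image(n);cv2.imwrite(f"pics/{n}0.png",im["color"][:,:,::-1]);print(n,im["mtx"].tolist(),np.round(im["T"],4).tolist())
E
```

```text
{'clock': 0.0, 'qpos': [1.125, 0.277, 1.506, 0.0, 1.361, -0.121], 'qd': [-0.0, 0.001, -0.001, 0.001, -0.001, -0.0], 'effort': [0.001, -41.678, -24.58, -0.0, 0.011, -0.0], 'position': [0.183, 0.544, 0.203], 'ee_rot': [-0.0, 0.162, 0.987, -0.001], 'contact_force': [0.116, -0.84, -0.598], 'moment': [-0.015, 0.007, 0.008], 'gripper_force': 0.0, 'width': 0.085} 0.0187
scene [[395.45436456416815, 0.0, 327.1597386032065], [0.0, 395.45436456416815, 194.9008693184774], [0.0, 0.0, 1.0]] [[0.7373, -0.4454, 0.508, 0.1337], [-0.6756, -0.4886, 0.5521, -0.4278], [0.0023, -0.7502, -0.6612, 0.6527], [0.0, 0.0, 0.0, 1.0]]
side [[401.3383095571179, 0.0, 315.9356267905911], [0.0, 401.3383095571179, 197.46063701552126], [0.0, 0.0, 1.0]] [[-0.9969, -0.0466, 0.0635, 0.4964], [-0.0774, 0.4267, -0.9011, 0.9465], [0.0149, -0.9032, -0.4289, 0.5044], [0.0, 0.0, 0.0, 1.0]]
```

View pics/scene0.png

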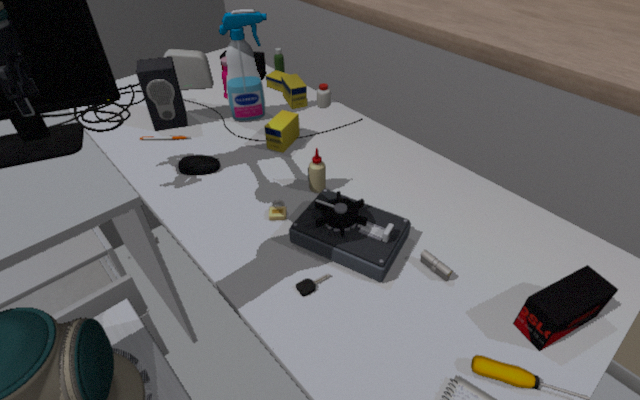

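View pics/side0.png

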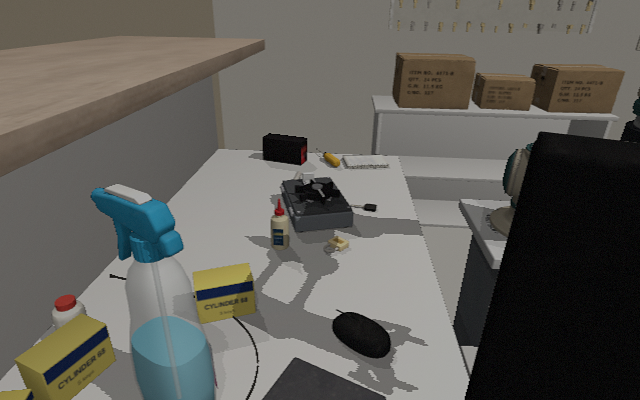

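The scene view shows the safe around (350,232), its hub near (341,209), the slide tab near (376,230), the oil bottle at (317,170), the padlock at (278,211), the key at (312,285) and the cylinder at (437,264). The side view is smaller. I'll locate the points and enlarge a crop.

```bash
cat > h.py <<'E'
from rig import *
import cv2,numpy as np
from scipy.spatial.transform import Rotation as R
def pose():
    s=get_state();q=s["ee_rot"];T=np.eye(4);T[:3,:3]=R.from_quat([q[1],q[2],q[3],q[0]]).as_matrix();T[:3,3]=s["position"];return T
def ray(K,T,uv,z):
    d=T[:3,:3]@np.linalg.solve(np.array(K),[*uv,1.]);return T[:3,3]+d*(z-T[2,3])/d[2]
def proj(K,T,p):
    c=np.linalg.inv(T)@[*p,1.];v=np.array(K)@c[:3];return v[:2]/v[2]
def crop(name,img,x,y,w,h,f):
    cv2.imwrite(name,cv2.resize(img[y:y+h,x:x+w,::-1],None,fx=f,fy=f,interpolation=cv2.INTER_CUBIC))
E
python3 - <<'E'
from h import *
im=get_image("scene");K,T=im["mtx"],im["T"]
crop("pics/c1.png",im["color"],265,140,200,150,4)
for n,uv,z in[("top",(320,192),.055),("right",(411,222),.055),("bot",(384,268),.055),("left",(293,230),.055),("hub",(341,209),.089),("bottle",(317,190),0),("padlock",(278,214),.007),("key",(312,285),.005),("cyl",(437,268),.01)]:print(n,ray(K,T,uv,z).round(3))
E
```

```text
top [0.588 0.09  0.055]
right [ 0.666 -0.113  0.055]
bot [ 0.531 -0.155  0.055]
left [0.466 0.038 0.055]
hub [ 0.558 -0.009  0.089]
bottle [0.629 0.148 0.   ]
padlock [0.499 0.139 0.007]
key [ 0.428 -0.065  0.005]
cyl [ 0.641 -0.207  0.01 ]
```

View pics/c1.png

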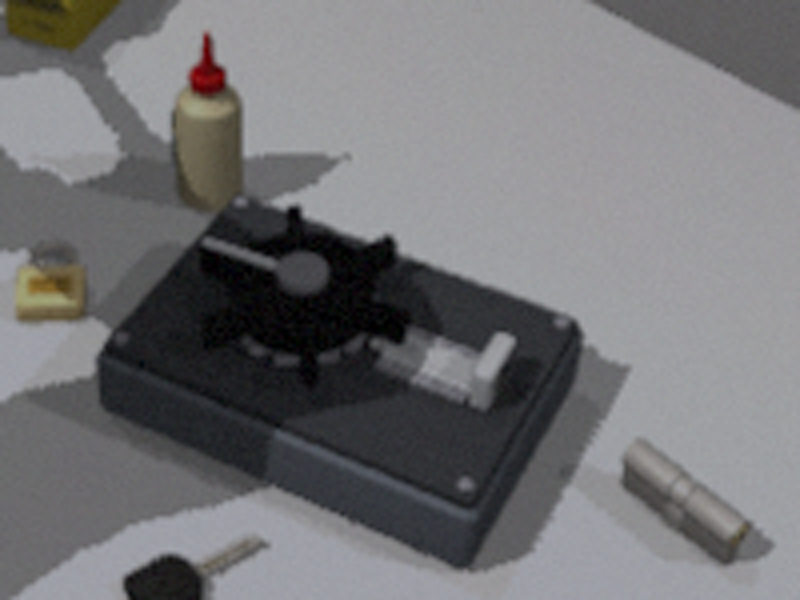

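The rib points straight away from the slide, so the wheel sits about 3 clicks before the mark. The safe's yaw is about 20° and the axis is near (0.558,-0.009). I'll move above it for a wrist view.

Request:
send_rows --steps '[-1,-2.7,-2,-0.5,0,-1,-2.7,-2,-0.5,0,-1,-2.7,-2,-0.5,0,-1,-2.7,-2,-0.5,0,-1,-2.7,-2,-0.5,0,-1,-2.7,-2,-0.5,0,-1,-2.7,-2,-0.5,0,-1,-2.7,-2,-0.5,0,-1,-2.7,-2,-0.5,0,-1,-2.7,-2,-0.5,0]' --newtons 20

```text
clock: 1.15
position: [0.376, 0.268, 0.2537]
ee_rot: [-0.0, 0.162, 0.987, -0.0]
contact_force: [-0.2, 0.5, 0.4]
width: -0.0
gripper_force: 0.0
```

Request:
send_rows --steps '[-1,-2.7,-2,-0.5,0,-1,-2.7,-2,-0.5,0,-1,-2.7,-2,-0.5,0,-1,-2.7,-2,-0.5,0,-1,-2.7,-2,-0.5,0,-1,-2.7,-2,-0.5,0,-1,-2.7,-2,-0.5,0,-1,-2.7,-2,-0.5,0,-1,-2.7,-2,-0.5,0,-1,0,0,0,0,-1,0,0,0,0]'

```text
clock: 2.25
position: [0.5483, 0.0208, 0.298]
ee_rot: [-0.001, 0.162, 0.987, 0.0]
contact_force: [0.5, 0.7, -0.1]
width: 0.0001
gripper_force: 0.0
```

```bash
python3 - <<'E'
from h import *
T=pose();im=get_image("wrist");print(T.round(3).tolist(),get_state()["width"],get_state()["qpos"],get_state()["contact_force"]);print(im["mtx"].tolist(),np.round(im["mount"],4).tolist())
C=T@im["mount"];np.savez("w1.npz",C=C,K=im["mtx"])
cv2.imwrite("pics/w1.png",im["color"][:,:,::-1]);print(proj(im["mtx"],C,(.558,-.009,.089)))
E
```

```text
[[-0.947, 0.321, -0.002, 0.548], [0.321, 0.947, 0.001, 0.021], [0.002, 0.0, -1.0, 0.298], [0.0, 0.0, 0.0, 1.0]] 9.280556104762204e-06 [-8.83330972e-02  1.97980475e-01  1.38125974e+00  7.56702074e-04
  1.56406531e+00 -1.33401870e+00] [-0.02790876  0.16829476  0.0301081 ]
[[297.52703289936943, 0.0, 323.00977061729185], [0.0, 297.52703289936943, 201.38708844418676], [0.0, 0.0, 1.0]] [[0.0005, -0.9489, -0.3155, 0.081], [1.0, 0.0005, -0.0001, -0.0009], [0.0003, -0.3155, 0.9489, -0.1707], [0.0, 0.0, 0.0, 1.0]]
[304.68876772 182.59552496]
```

View pics/w1.png

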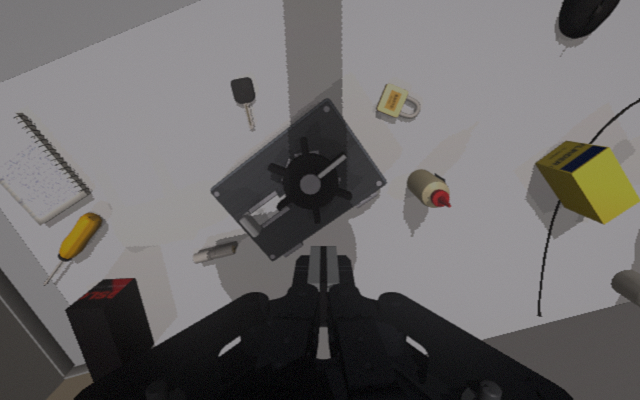

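The wrist view shows the hub at (310,184), the rib out to (346,156), the tab's outer end near (250,228), and the safe's corners at (330,102), (385,183), (273,258) and (213,190).

```bash
python3 - <<'E'
from h import *
d=np.load("w1.npz");C,K=d["C"],d["K"]
f=lambda u,z:ray(K,C,u,z)[:2]
c=np.array([f(u,.055) for u in((330,102),(385,183),(273,258),(213,190))]);print(c.round(3),"sides",[np.linalg.norm(c[i]-c[i-1]).round(3) for i in range(4)])
rect=cv2.minAreaRect((c*1000).astype(np.float32));print(rect)
h=f((310,184),.089);r=f((346,156),.089)-h;t=f((250,228),.082)-h
y=(c[0]-c[3])+(c[1]-c[2]);a=lambda v:np.degrees(np.arctan2(v[1],v[0])).round(1)
yu=y/np.linalg.norm(y);print("hub",h.round(4),"centre+25:",(c.mean(0)+.025*yu).round(4),"y ang",a(y),"rib",a(r),np.linalg.norm(r),"tab",a(t),np.linalg.norm(t))
for n,uv,z in[("bottlecap",(447,201),.12),("padlock",(393,100),.01)]:print(n,f(uv,z).round(3))
E
```

```text
[[ 0.473  0.055]
 [ 0.603  0.095]
 [ 0.664 -0.102]
 [ 0.534 -0.143]] sides [np.float64(0.207), np.float64(0.136), np.float64(0.206), np.float64(0.137)]
((568.4904174804688, -24.072738647460938), (137.0189208984375, 207.16676330566406), 17.21024513244629)
hub [ 0.562 -0.003] centre+25: [5.613e-01 1.000e-04] y ang 107.1 rib 109.8 0.05950803230740506 tab -71.1 0.10829842194675669
bottlecap [0.629 0.154]
padlock [0.5   0.144]
```

Request:
send_rows --steps '[-1,1.48,0.1,0,0,-1,1.48,0.1,0,0,-1,0,0,2.2,-8.34,-1,0,0,2.2,-8.34,-1,0,0,2.2,-8.34,-1,0,0,2.2,-8.34,-1,0,0,2.2,-8.34,-1,0,0,2.2,-8.34,-1,0,0,2.2,-8.34,-1,0,0,2.2,-8.34,-1,0,0,0,0,-1,0,0,0,0]'

```text
clock: 3.5
position: [0.52, 0.0334, 0.1233]
ee_rot: [0.0, -0.407, 0.914, 0.0]
contact_force: [-0.3, 0.7, 0.4]
width: -0.0002
gripper_force: 0.0
```

```bash
python3 - <<'E'
from h import *
T=pose();im=get_image("wrist");C=T@im["mount"];print(T.round(4).tolist(),get_state()["qpos"].round(2))
np.savez("w2.npz",C=C,K=im["mtx"]);img=im["color"].copy()
w=T[:2,1];ax=np.array([.561,-.004]);d=ax+.054*np.array([np.cos(np.radians(138)),np.sin(np.radians(138))])-T[:2,3];print("fix tool",(T[:2,:2].T@d).round(4),"yang",np.degrees(np.arctan2(w[1],w[0])))
print("proj hub",proj(im["mtx"],C,(*ax,.089)),"tip",proj(im["mtx"],C,T[:3,3]))
cv2.imwrite("pics/w2.png",img[:,:,::-1])
E
```

```text
[[-0.669, -0.7432, -0.0, 0.52], [-0.7432, 0.669, 0.0002, 0.0334], [-0.0002, 0.0002, -1.0, 0.1233], [0.0, 0.0, 0.0, 1.0]] [-0.07  0.25  1.74  0.    1.14 -2.48]
fix tool [ 0.0004 -0.0015] yang 138.00869738743384
proj hub [248.62119091 218.61511578] tip [323.64493697 239.32376556]
```

View pics/w2.png

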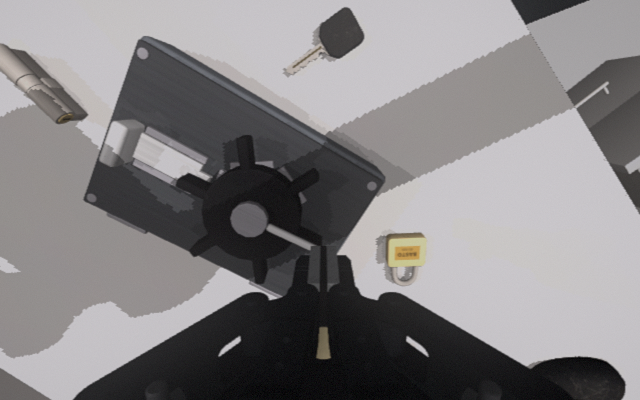

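The hub appears at (248,218), as predicted. The rib lobe ends at (318,247) and its neighbour at (315,175), so the tip is aligned with the gap between them. I'll lower the tip and sweep the first click.

Request:
send_rows --steps '[-1,0.04,-0.15,1.3,0,-1,0,0,1.3,0,-1,0,0,1.3,0,-1,0,0,1.3,0,-1,0,0,0.1,0,-1,0,0,0,0]'

```text
clock: 4.15
position: [0.5225, 0.0313, 0.0707]
ee_rot: [0.001, -0.407, 0.913, -0.0]
contact_force: [-0.7, 0.3, 0.1]
width: 0.0003
gripper_force: 0.0
```

Request:
send_rows --steps '[-1,-0.47,-0.02,0,5,-1,-0.47,-0.02,0,5,-1,-0.47,-0.02,0,5,-1,-0.47,-0.02,0,5,-1,-0.47,-0.02,0,5,-1,-0.47,-0.02,0,5]'

```text
clock: 4.75
position: [0.5465, 0.0467, 0.0712]
ee_rot: [0.001, -0.155, 0.988, -0.0]
contact_force: [-0.5, 0.3, 0.1]
width: 0.0002
gripper_force: 0.0
```

Request:
send_rows --steps '[-1,-0.47,-0.02,0,5,-1,-0.47,-0.02,0,5,-1,-0.47,-0.02,0,5,-1,-0.47,-0.02,0,5,-1,-0.47,-0.02,0,5,-1,-0.47,-0.02,0,5,-1,0,0,0,0,-1,0,0,0,0]'

```text
clock: 5.55
position: [0.5736, 0.048, 0.0706]
ee_rot: [0.001, 0.103, 0.995, 0.0]
contact_force: [0.0, 0.1, -1.0]
width: -0.0002
gripper_force: 0.0
```

```bash
python3 - <<'E'
from h import *
T=pose();im=get_image("wrist");C=T@im["mount"];print(T.round(4).tolist(),get_state()["contact_force"])
w=T[:2,1];th=np.arctan2(w[1],w[0]);ax=np.array([.561,-.004]);d=ax+.054*np.array([np.cos(th),np.sin(th)])-T[:2,3];print("fix tool",(T[:2,:2].T@d).round(4),np.degrees(th))
crop("pics/w3.png",im["color"],100,60,350,230,2)
E
```

```text
[[-0.9788, 0.2046, 0.0015, 0.5736], [0.2046, 0.9788, 0.0, 0.048], [-0.0015, 0.0004, -1.0, 0.0706], [0.0, 0.0, 0.0, 1.0]] [ 0.03689452  0.16206618 -0.60483672]
fix tool [0.0017 0.0005] 78.1932326032103
```

View pics/w3.png

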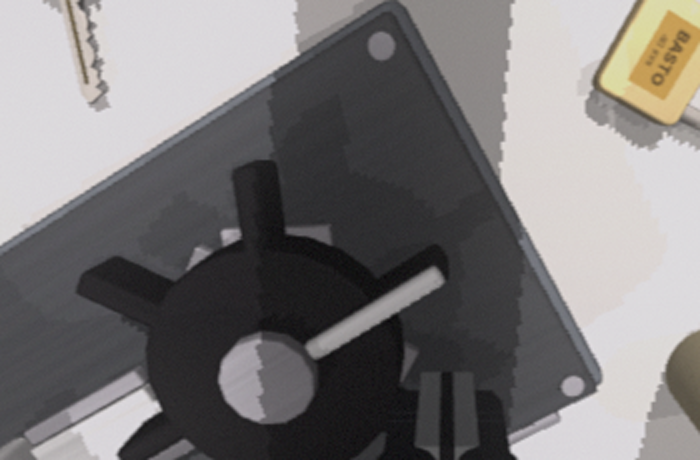

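```bash
python3 - <<'E'
from h import *
d=np.load("w2.npz");K=d["K"];C2=d["C"]
T=pose();im=get_image("wrist");M=im["mount"];C=T@M
a=lambda v:np.degrees(np.arctan2(v[1],v[0])).round(1)
f=lambda C,u,z:ray(K,C,u,z)[:2]
h2=f(C2,(248,218),.089);r2=f(C2,(320,248),.089)-h2;print("w2 hub",h2.round(4),"rib",a(r2),np.linalg.norm(r2))
h=f(C,(232.5,249),.089);r=f(C,(100+440/2,60+270/2),.089)-h;print("w3 hub",h.round(4),"rib",a(r),np.linalg.norm(r))
t=T[:2,3]-h;print("tip angle",a(t),"r",np.linalg.norm(t))
for p in((.011,0,0),(-.011,0,0),(.011,.008,0),(.011,-.008,0),(.011,0,-.02),(0,0,0),(0,0,-.02),(-.011,0,-.02)):print(p,proj(K,M,p).round(0))
for n in ("side",):
    s=get_image(n);u=proj(s["mtx"],s["T"],(.561,-.004,.08)).astype(int);print(u);crop("pics/s3.png",s["color"],u[0]-60,u[1]-60,120,100,6)
    print((proj(s["mtx"],s["T"],T[:3,3])-u+60)*6)
E
```

```text
w2 hub [ 0.561  -0.0046] rib 113.2 0.0586138959959322
w3 hub [ 0.5605 -0.0028] rib 111.0 0.0593302168576091
tip angle 75.9 r 0.05247410401681486
(0.011, 0, 0) [325. 222.]
(-0.011, 0, 0) [324. 254.]
(0.011, 0.008, 0) [337. 222.]
(0.011, -0.008, 0) [312. 222.]
(0.011, 0, -0.02) [325. 236.]
(0, 0, 0) [325. 238.]
(0, 0, -0.02) [325. 253.]
(-0.011, 0, -0.02) [325. 270.]
[317 187]
[320.87770037 435.23531017]
```

View pics/s3.png

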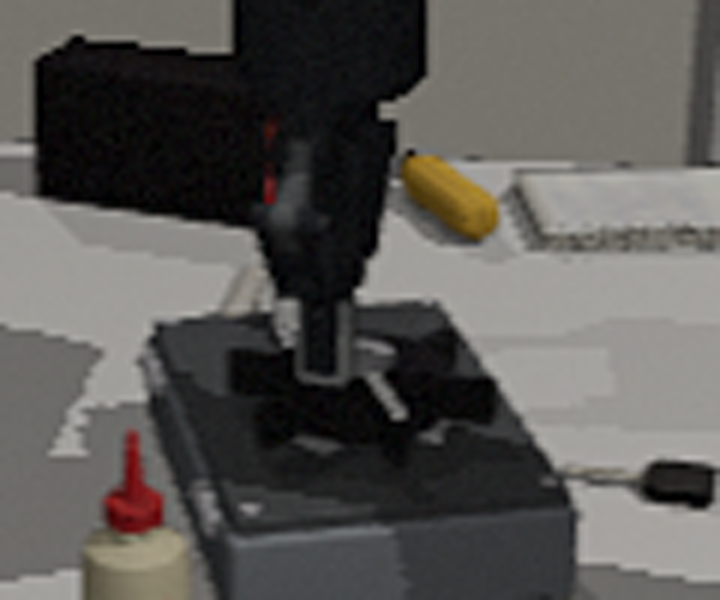

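The side view explains it. The real fingertips (crop (325,380)) sit about 25 mm above the reported TCP (projects to (321,435)), so they swept over the lobes and the wheel has not moved. The rib is still at 108°. The tip is centred over the gap at 78°, so I'll lower it there by about 23 mm.

Request:
send_rows --steps '[-1,0.17,0.05,0.4,0,-1,0,0,0.4,0,-1,0,0,0.4,0,-1,0,0,0.4,0,-1,0,0,0.4,0,-1,0,0,0.3,0,-1,0,0,0,0]'

```text
clock: 6.4
position: [0.5712, 0.0488, 0.046]
ee_rot: [-0.001, 0.104, 0.995, -0.0]
contact_force: [-0.3, -0.4, -0.1]
width: -0.0
gripper_force: 0.0
```

Request:
send_rows --steps '[-1,-0.47,-0.02,0,5,-1,-0.47,-0.02,0,5,-1,-0.47,-0.02,0,5,-1,-0.47,-0.02,0,5,-1,-0.47,-0.02,0,5]'

```text
clock: 6.9
position: [0.5925, 0.0398, 0.0466]
ee_rot: [-0.001, 0.318, 0.948, 0.0]
contact_force: [-0.4, 1.6, 0.7]
width: 0.0001
gripper_force: 1.2
```

Request:
send_rows --steps '[-1,-0.47,-0.02,0,5,-1,-0.47,-0.02,0,5]'

```text
clock: 7.1
position: [0.5991, 0.0343, 0.0466]
ee_rot: [-0.001, 0.4, 0.917, 0.001]
contact_force: [-2.2, 4.9, 1.5]
width: -0.0
gripper_force: 2.3
```

Request:
send_rows --steps '[-1,-0.47,-0.02,0,5,-1,-0.47,-0.02,0,5,-1,-0.47,-0.02,0,5,-1,-0.47,-0.02,0,5,-1,-0.47,-0.02,0,5,-1,0,0,0,0,-1,0,0,0,0]'

```text
clock: 7.8
position: [0.6117, 0.0129, 0.0466]
ee_rot: [-0.0, 0.586, 0.81, 0.0]
contact_force: [-0.8, 0.3, 0.4]
width: -0.0002
gripper_force: 0.0
```

```bash
cat > look.py <<'E'
from h import *
import sys
T=pose();im=get_image("wrist");C=T@im["mount"];print(T.round(4).tolist(),get_state()["contact_force"].round(1))
w=T[:2,1];th=np.arctan2(w[1],w[0]);ax=np.array([.561,-.0038]);d=ax+.054*np.array([np.cos(th),np.sin(th)])-T[:2,3];print("fix tool",(T[:2,:2].T@d).round(4),np.degrees(th))
# brightness profile round the hub at rib height, r 28..50
K=im["mtx"];g=cv2.cvtColor(im["color"],cv2.COLOR_RGB2GRAY).astype(float);v=[]
for a in range(0,360,2):
    p=[proj(K,C,(ax[0]+r*np.cos(np.radians(a)),ax[1]+r*np.sin(np.radians(a)),.089)) for r in np.linspace(.026,.037,8)]
    q=[g[int(y),int(x)] for x,y in p if 0<=y<400 and 0<=x<640];v.append(np.mean(q) if q else 0)
v=np.array(v);o=np.argsort(-v)[:8];print("rib?",[(int(2*i),int(v[i])) for i in o])
if len(sys.argv)>1: crop(sys.argv[1],im["color"],100,60,350,230,2)
E
python3 look.py pics/w4.png
```

```text
[[-0.3123, 0.95, 0.0, 0.6117], [0.95, 0.3123, 0.0002, 0.0129], [0.0002, 0.0001, -1.0, 0.0466], [0.0, 0.0, 0.0, 1.0]] [-0.8 -0.1 -0.8]
fix tool [-0.      0.0006] 18.197991245272878
rib? [(48, 175), (52, 174), (50, 173), (54, 155), (46, 116), (56, 106), (206, 76), (208, 76)]
```

View pics/w4.png

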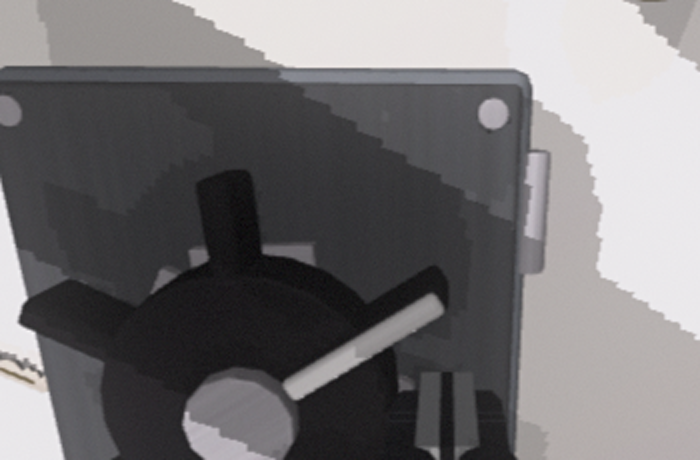

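The rib (crop (435,305)) is now at about 50°, so one click is done and the tip is centred in the next gap at 18°. Two clicks remain.

Request:
send_rows --steps '[-1,-0.47,0.04,0,5,-1,-0.47,-0.02,0,5,-1,-0.47,-0.02,0,5,-1,-0.47,-0.02,0,5,-1,-0.47,-0.02,0,5,-1,-0.47,-0.02,0,5,-1,-0.47,-0.02,0,5]'

```text
clock: 8.55
position: [0.6129, -0.0175, 0.0467]
ee_rot: [-0.001, 0.804, 0.594, 0.001]
contact_force: [1.2, 5.7, 0.5]
width: -0.0001
gripper_force: 2.3
```

Request:
send_rows --steps '[-1,-0.47,-0.02,0,5,-1,-0.47,-0.02,0,5,-1,-0.47,-0.02,0,5,-1,-0.47,-0.02,0,5,-1,-0.47,-0.02,0,5,-1,0,0,0,0,-1,0,0,0,0]'

```text
clock: 9.25
position: [0.6013, -0.0395, 0.0467]
ee_rot: [-0.0, 0.913, 0.409, 0.0]
contact_force: [0.6, 0.3, -0.4]
width: -0.0001
gripper_force: 0.0
```

```bash
python3 look.py
```

```text
[[0.6659, 0.746, 0.0002, 0.6013], [0.746, -0.6659, 0.0002, -0.0395], [0.0003, -0.0, -1.0, 0.0467], [0.0, 0.0, 0.0, 1.0]] [0.1 0.5 0.6]
fix tool [-0.0002  0.0002] -41.75400872913776
rib? [(354, 151), (352, 150), (356, 150), (350, 145), (194, 117), (188, 116), (198, 115), (192, 115)]
```

Request:
send_rows --steps '[-1,-0.47,0,0,5,-1,-0.47,-0.02,0,5,-1,-0.47,-0.02,0,5,-1,-0.47,-0.02,0,5,-1,-0.47,-0.02,0,5,-1,-0.47,-0.02,0,5,-1,-0.47,-0.02,0,5]'

```text
clock: 10.0
position: [0.5757, -0.0557, 0.0469]
ee_rot: [-0.0, 0.994, 0.113, 0.002]
contact_force: [4.5, 2.3, -2.1]
width: 0.0
gripper_force: 2.1
```

Request:
send_rows --steps '[-1,-0.47,-0.02,0,5,-1,-0.47,-0.02,0,5,-1,-0.47,-0.02,0,5,-1,-0.47,-0.02,0,5,-1,-0.47,-0.02,0,5,-1,0,0,0,0,-1,0,0,0,0]'

```text
clock: 10.7
position: [0.5505, -0.0565, 0.0467]
ee_rot: [-0.0, 0.995, -0.102, 0.0]
contact_force: [-0.4, 0.4, 0.4]
width: -0.0001
gripper_force: 0.0
```

```bash
python3 look.py pics/w5.png; python3 -c "
from rig import *;print(get_state()['qpos'])"
```

```text
[[0.9791, -0.2033, 0.0006, 0.5505], [-0.2033, -0.9791, 0.0, -0.0565], [0.0006, -0.0001, -1.0, 0.0467], [0.0, 0.0, 0.0, 1.0]] [-0.3  0.9  0.2]
fix tool [-0.0005  0.0002] -101.73020198045205
rib? [(296, 177), (294, 173), (292, 167), (298, 158), (290, 149), (300, 94), (86, 63), (84, 62)]
[-2.28214972e-01  3.76759312e-01  1.78070516e+00  1.61420250e-04
  9.83390938e-01  1.54769410e+00]
```

View pics/w5.png

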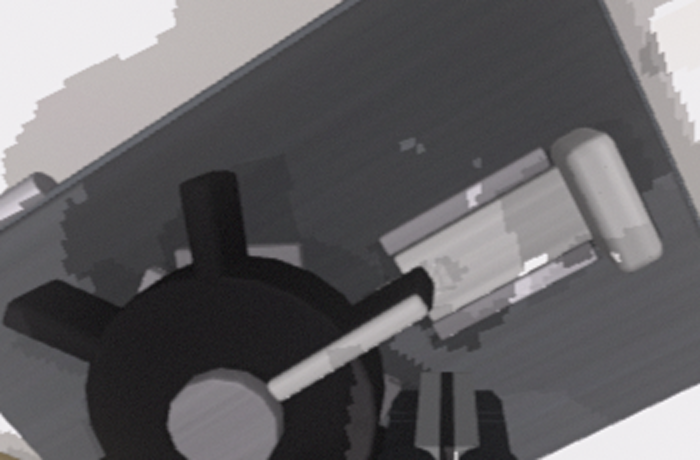

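The rib (crop (350,350)) is in line with the slide blade and the tab at (610,200). I'll lift out and move to the outer side of the tab.

Request:
send_rows --steps '[-1,-0.05,0,-1,0,-1,0,0,-1.5,0,-1,0,0,-1.5,0,-1,0,0,-1.5,0,-1,0,0,0,-7.5,-1,0,0,0,-7.5,-1,0,0,0,-7.5,-1,0,0,0,-7.5,-1,0,0,0,0]'

```text
clock: 11.65
position: [0.5501, -0.0566, 0.1023]
ee_rot: [0.0, 0.987, 0.158, 0.001]
contact_force: [0.5, -0.4, -0.0]
width: -0.0001
gripper_force: 0.0
```

Request:
send_rows --steps '[-1,0.65,2.33,0,0,-1,0.65,2.33,0,0,-1,0.65,2.33,0,0,-1,0.65,2.33,0,0,-1,0,0,0,0,-1,0,0,0,0]'

```text
clock: 12.25
position: [0.6032, -0.1371, 0.1015]
ee_rot: [-0.0, 0.988, 0.156, -0.0]
contact_force: [-0.7, 0.6, 0.3]
width: -0.0
gripper_force: 0.0
```

```bash
python3 look.py pics/w6.png; python3 - <<'E'
from h import *
T=pose();im=get_image("wrist");C=T@im["mount"]
e=np.array([np.cos(np.radians(-72.)),np.sin(np.radians(-72.))]);ax=np.array([.561,-.0038])
d=T[:2,3]-ax;print("along",d@e,"across",d@[-e[1],e[0]],"face px",(proj(im["mtx"],C,(*(ax+.115*e),.082))-[100,60])*2)
E
```

```text
[[0.9512, 0.3086, -0.0006, 0.6032], [0.3086, -0.9512, 0.0008, -0.1371], [-0.0004, -0.0009, -1.0, 0.1015], [0.0, 0.0, 0.0, 1.0]] [-0.3  1.   0.5]
fix tool [ 0.001  -0.0858] -72.02596299447087
rib? [(296, 138), (294, 137), (292, 132), (298, 129), (290, 91), (300, 87), (120, 50), (118, 50)]
along 0.13911188674848182 across -0.0013287440573808958 face px [373.75215234 326.47254038]
```

View pics/w6.png

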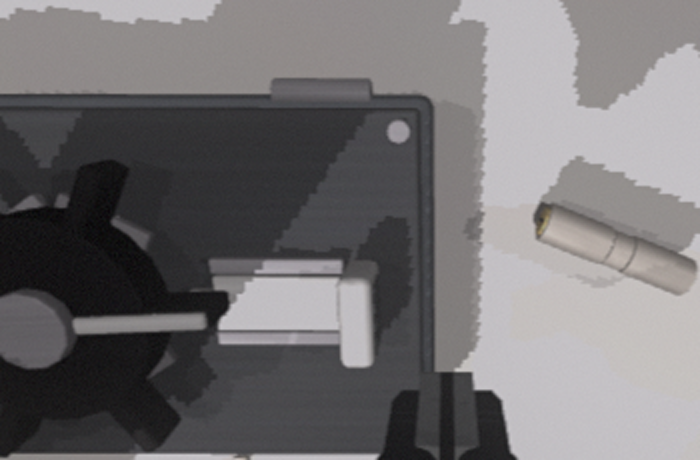

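The rib is in line, and the tab's outer face is at crop x≈374, as predicted. The tip is beyond it, so I'll lower and push along tool -y.

Request:
send_rows --steps '[-1,0.1,0,1.4,0,-1,0,0,1.4,0,-1,0,0,1.4,0,-1,0,0,1.3,0,-1,0,0,0,0,-1,0,-0.4,0,0,-1,0,-0.4,0,0,-1,0,-0.4,0,0,-1,0,-0.3,0,0,-1,0,-0.3,0,0]'

```text
clock: 13.35
position: [0.5993, -0.1202, 0.0473]
ee_rot: [0.001, 0.987, 0.158, 0.001]
contact_force: [0.3, -3.2, 0.7]
width: 0.0003
gripper_force: 1.1
```

Request:
send_rows --steps '[-1,0,-0.3,0,0,-1,0,-0.3,0,0,-1,0,-0.2,0,0]'

```text
clock: 13.65
position: [0.5967, -0.1121, 0.0471]
ee_rot: [0.0, 0.988, 0.157, 0.001]
contact_force: [0.6, -1.8, 2.2]
width: -0.0
gripper_force: 1.5
```

Request:
send_rows --steps '[-1,0,-0.2,0,0,-1,0,-0.2,0,0,-1,0,0,0,0]'

```text
clock: 13.95
position: [0.5959, -0.1096, 0.0471]
ee_rot: [0.002, 0.987, 0.158, 0.001]
contact_force: [2.0, -5.3, 2.4]
width: -0.0002
gripper_force: 3.0
```

Request:
send_rows --steps '[-1,0,-0.15,0,0,-1,0,0,0,0]'

```text
clock: 14.15
position: [0.5959, -0.1094, 0.0472]
ee_rot: [0.003, 0.987, 0.158, 0.001]
contact_force: [2.7, -8.5, 2.2]
width: -0.0001
gripper_force: 4.2
```

Request:
send_rows --steps '[-1,0,-0.15,0,0,-1,0,0,0,0,-1,0,0,0,0]'

```text
clock: 14.45
position: [0.596, -0.1093, 0.0473]
ee_rot: [0.004, 0.987, 0.158, 0.001]
contact_force: [2.2, -11.2, 2.5]
width: 0.0
gripper_force: 5.2
```

Request:
send_rows --steps '[-1,0,0.5,0,0,-1,0,1,0,0,-1,0,1,0,0,-1,0,0,-2,0,-1,0,0,-2,0,-1,0,0,-2,0,-1,0,0,0,0,-1,0,0,0,0]'

```text
clock: 15.25
position: [0.6016, -0.1291, 0.1061]
ee_rot: [-0.0, 0.988, 0.157, -0.0]
contact_force: [0.5, 0.4, -1.1]
width: 0.0002
gripper_force: 0.0
```

```bash
python3 - <<'E'
from h import *
T=pose();im=get_image("wrist");C=T@im["mount"]
e=np.array([np.cos(np.radians(-72.)),np.sin(np.radians(-72.))]);ax=np.array([.561,-.0038])
print(T[:3,3],[(s,((proj(im["mtx"],C,(*(ax+s*e),.082))-[100,60])*2).round(0)) for s in(.115,.101)])
crop("pics/w7.png",im["color"],100,60,350,230,2)
E
```

```text
[ 0.60157813 -0.12914983  0.10609136] [(0.115, array([396., 325.])), (0.101, array([357., 325.]))]
```

View pics/w7.png

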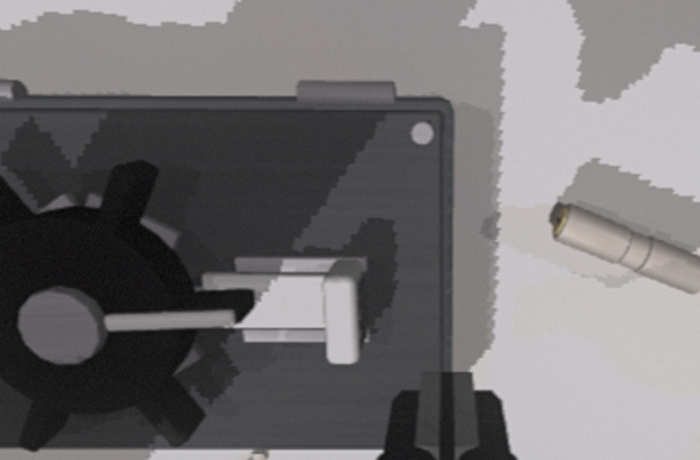

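The tab's face is at crop x≈359, against 357 predicted for fully home. The rib is still in line and the tool is clear, so I'm handing in.

```bash
python3 -c "
from rig import *;print(sign_off())"
```

```text
the job is handed in; nothing more can be done
None
```

The job is handed in: I flicked the wheel three clicks so the index lobe is in line with the slide, pushed the slide home (about 13.5 of 14 mm, measured in the last wrist image), and moved the gripper clear without going near the bystanders.

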